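Tip the angle bracket onto its long leg and butt it into the stops

ROBOT

A 6-joint arm with a two-finger parallel gripper is mounted at the origin on a cart in front of the work surface, level with it; the furniture and walls round the work are solid. World frame = base frame: x ahead of the robot, y to its left, z up, the work surface at z = 0. Lengths are in m, angles in degrees, forces in N, time in s.
With the tool pointing down it reaches from about 0.4 to 0.825 m from the base axis. Payload 7 kg.
Tool frame: the origin (TCP) lies on the front face of the gripper's body, between the roots of the fingers; the fingertips stand 66 mm ahead of it and the grasp point (between the pads) lies 47 mm ahead of it (nose_length is the distance from the TCP to the fingertips, in m); y points along the fingers, z is the direction in which the jaws open and shut, and the axes are right-handed (so a half turn about y gives the same grasp; the last joint's range is limited). The gripper opens to 88 mm and grips with 3 to 60 N. Pads are 19 mm wide; open, the fingers measure 130 mm over their backs; the gripper's body (78 mm by 193 mm) begins 47 mm behind the grasp point.
Start: joints at [81.881, 20.546, 0.682, 0, -70.136, -16.507], TCP at [0.281, 0.614, 0.292] pointing down, gripper open.
Joint ranges: [-176.03, 176.03], [-82.01, 121.73], [-58.28, 71.71], [-173.87, 95.51], [-174.79, -0.11], [-173.66, 173.66]. Speed limits (degrees/s): [136.94, 136.94, 172.46, 180, 180, 180].

INTERFACE

Orientations are given as [roll, pitch, yaw] about the fixed x, y, z axes, in that order (R = Rz(yaw) Ry(pitch) Rx(roll)).
In Python, from plant import get_state, capture, close_job, nose_length gives the robot as it stands.
- The arm moves only by the tool apply_moves, never from a script. Its argument "rows" is a list of rows, each a list of 2 entries, a list of its own where there are three numbers: the shift along the tool's x, y, z in m, then the turn about the tool's y in degrees. In form: [[[tx, ty, tz], yaw], ...]. A call has 1 to 20 rows; each row is the pose to reach, as a shift and turn from the pose commanded when the call began, along the tool's axes at that moment; what a row does not reach only later rows make up. A row lasts 1/8 s, in which the tool goes at most 62.5 mm and 10.7 degrees, less where a joint would pass 70% of its speed; a pose out of reach is approached as far as the arm can. A call with a gripper value outside its range is refused whole. "gripper" is the opening, from 0 (shut) to 1 (fully open), set as the call begins (left out, the last holds). The fingers move at their own pace and stop on an object; "grip_force" is the grip in N (left out, the last holds). Time passes only in rows, so rows that repeat a pose let the fingers close. It gives the time, the measured TCP pose, the force and the opening at its end, in the units of the state.
- get_state(): the state, without advancing time (a new reading comes with each control period).
- capture(name): name is "scene" or "top" or "wrist"; returns a dict with "pixels" (384x512x3 uint8, blue, green, red), "z_map" (384x512 float32, m along the optical axis (not along the pixel's ray), 0 where there is no reading), "intrinsics" (3x3 intrinsics, pixels), "rvec" (rotation vector, rad) and "tvec" (3), from world to camera coordinates, as OpenCV has them; the wrist camera has in their place "mount" (4x4, takes a point from camera to tool coordinates, whose origin is the TCP and whose axes are the tool frame's). Camera axes: x right, y down, z forward; pixel columns grow to the right and rows downward; lengths in m; the calibration is good to about 2 mm. A picture is of the moment at which its call begins: read the wrist's pose just before it.
- close_job(): hands the job in, once; it reports no verdict.
The state is a dict: "time_s": time; "joints": joint angles; "qd": joint speeds; "joint_torque": joint torques, N m; "tcp_pos": TCP position; "eef_rot": TCP orientation; "contact_force": force on the tool from outside, world axes, zero at the start; "moment": the same for the moment, N m; "gripper_width": finger opening in m.
Only numpy, scipy, OpenCV 4.12 (cv2) and the standard library are available. Lean on these libraries where they do the work, as an engineer would, in place of code of your own. Each camera call takes 0.05 s, during which the arm holds its last target.

TASK

The green angle bracket on the setup board has to be clamped lying on its long leg. Tip it over its corner edge from the short leg onto the long leg, keeping that edge down on the board all the way (do not pick the bracket up) and letting it down gently, not falling; leave it flat on its long leg, pushed right up against both steel stops in the corner of the board, with the end of the long leg against the right-hand stop and its side flush along the rear stop. Let go of it and leave the tape roll, the red casting and the blue mould where they are.

Things in the scene. Friction and masses are not known exactly. Their poses are not given: they have to be found in the camera images.
- bracket: Green L bracket, 0.4-0.65 kg. Origin: middle of the outer corner edge. +x along the short leg (90 mm), +z along the long leg (120 mm), y along the edge (56 mm wide); legs 12 mm thick, outer faces in planes z=0 and x=0. Starts on the short leg, which points roughly left (world +y), z up; must end on the long leg, x up, long leg pointing right: a 90 degree turn about the edge.
- bracket_grip (a point): Point half-way between the bracket's two triangular cheek plates, 34 mm from the corner edge along both x and z of the bracket, near its centre of mass. The cheeks are flush with the sides and reach out to about x + z = 95 mm; here the bracket can be gripped across its 56 mm width. It balances on the edge about half-way through the tip. Axes as bracket.
- bracket_toe (a point): Middle of the free end of the long leg, on its outer face (bracket x = 0, z = 120 mm). Axes as bracket.
- setup_board: Fixed plywood board, 150 (x) by 320 (y) by 12 mm, under the bracket; origin at the centre of its underside, x away from the robot, y left, z up (slightly turned). Two steel stops on it, 10 mm high: right-hand stop, inner face at board y = -140 mm; rear stop, inner face at x = +59 mm (y -135 to +65). Bracket home: toe at y = -140, edge at y = -20, mid-width at x = +31 mm.
- nest_corner (a point): The corner where the inner faces of the two stops meet, on the board's top surface (board x = 59 mm, y = -140 mm, z = 12 mm). Axes as setup_board.
- masking_tape_mid (a point): Bystander: cream roll of masking tape lying flat, 104 mm across, 25 mm high, left of the board; its centre.
- cast_part_mid (a point): Bystander: red round knob-shaped casting, 55 mm across, 44 mm high, right of the board, the nearer one; its centre.
- mould_half_mid (a point): Bystander: light blue flat mould block, 60 x 85 x 24 mm, right of the board, the farther one; its centre (11 mm up).
There are look-alikes about, which are no part of the job. There is more than one size of the bracket; the one meant has the size given above.

How it is judged:
By the outcome, as a careful person would: the job done as asked, in the order asked, and still so for the second after the job is handed in, with the robot touching nothing.
It also fails if it takes over 42 s, if anything falls off the work surface, if the arm or the gripper's body presses on something with over 40 N, if the wrist force passes 120 N, or if a joint passes its speed limit or range.

## Working session

There is one attempt and no reset: what is moved stays moved. The work goes in short steps, Python scripts to look and compute and a tool call to move; the robot and the scene stay as the last step left them, time stands still between calls to the robot, and variables do not carry over. Pictures are saved under pics/ and viewed, and the job is handed in when it is done.

Besides the shell and the picture viewer there is one more tool, called after ">>>" in YAML: its name, and indented under it one key for each argument. apply_moves: Moves the arm, as the interface text tells. Its arguments: {"type":"object","properties":{"rows":{"type":"array"},"gripper":{"type":"number"},"grip_force":{"type":"number"}},"required":["rows"]}

```bash
mkdir -p pics; ls
python3 - <<'E'
from plant import get_state, capture, nose_length
import cv2,json,numpy as np,pickle
print(get_state(), nose_length if not callable(nose_length) else nose_length())
for n in("scene","top"):
    c=capture(n); cv2.imwrite(f"pics/{n}0.png",c["pixels"]); pickle.dump(c,open(f"{n}0.pkl","wb"))
    print(n,c["intrinsics"],c["rvec"],c["tvec"])
E
```

```text
pics
{'time_s': 0.0, 'joints': array([ 8.18823508e+01,  2.05916218e+01,  6.31737366e-01, -2.06684319e-02,
       -7.01373420e+01, -1.65079444e+01]), 'qd': array([ 0.00512021, -0.02565779, -0.00812703,  0.04451753,  0.08508347,
       -0.05562831]), 'joint_torque': array([ 2.98290543e-03, -5.82719851e+01,  2.93054008e+01,  6.99717969e+00,
        6.97008902e-03, -1.39109920e-04]), 'tcp_pos': array([0.28110318, 0.61323518, 0.29120331]), 'eef_rot': array([-8.99012599e+01,  9.00091079e-03,  1.55367375e+02]), 'contact_force': array([-0.24232569, -0.33745752, -0.42143726]), 'moment': array([0.02000592, 0.00515128, 0.04161582]), 'gripper_width': 0.08740841362022883} 0.0656
scene [[410.53864769   0.         259.79043177]
 [  0.         410.53864769 191.06010423]
 [  0.           0.           1.        ]] [ 2.29807557 -0.7946685   0.28251882] [-0.30461957  0.35634375  0.93970912]
top [[454.87238681   0.         256.62722706]
 [  0.         454.87238681 188.12175606]
 [  0.           0.           1.        ]] [ 2.14060122 -2.18061866  0.08149702] [0.1330231  0.45515582 1.49901682]
```

View pics/scene0.png

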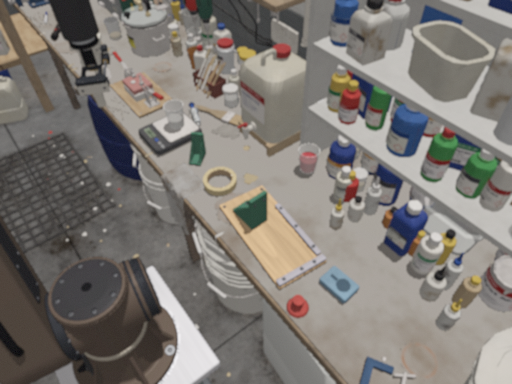

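View pics/top0.png

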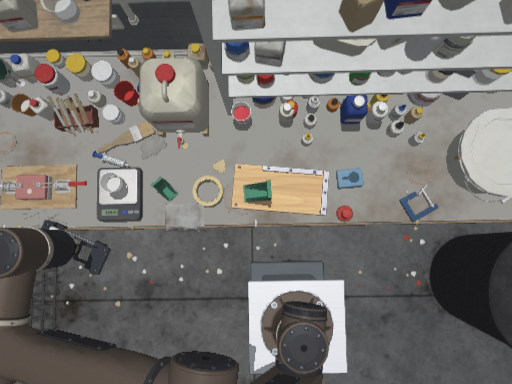

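The board sits at about (280,190) in the top view, with its bracket at about (257,191). A look-alike bracket is at (165,188). Next I'll zoom in and measure.

```bash
cat > h.py <<'E'
import cv2,numpy as np,pickle
def cloud(c):
    K=c["intrinsics"];z=c["z_map"];h,w=z.shape
    u,v=np.meshgrid(np.arange(w),np.arange(h))
    P=np.stack([(u-K[0,2])/K[0,0]*z,(v-K[1,2])/K[1,1]*z,z],-1)
    if "rvec" in c:
        R=cv2.Rodrigues(np.array(c["rvec"],float))[0];t=np.array(c["tvec"]).ravel()
        return (P-t)@R
    return P
E
python3 - <<'E'
from h import *
t=pickle.load(open("top0.pkl","rb"));s=pickle.load(open("scene0.pkl","rb"))
a=cv2.resize(t["pixels"][150:230,180:380],None,fx=4,fy=4,interpolation=cv2.INTER_CUBIC);cv2.imwrite("pics/topc.png",a)
a=cv2.resize(s["pixels"][170:330,180:360],None,fx=3.7,fy=3.7,interpolation=cv2.INTER_CUBIC);cv2.imwrite("pics/scc.png",a)
for n,c in(("top",t),("scene",s)):
    W=cloud(c);b,g,r=[c["pixels"][...,i].astype(int) for i in range(3)]
    m=(g>r+15)&(g>b+5)&(W[...,2]>0.012)&(W[...,2]<.16)&(c["z_map"]>0)
    nl,L,st,ce=cv2.connectedComponentsWithStats(m.astype(np.uint8))
    for i in range(1,nl):
        if st[i,4]>40:
            p=W[L==i];print(n,st[i],p.min(0).round(3),p.max(0).round(3),p.mean(0).round(3))
W=cloud(t)
# board wood top
hsv=cv2.cvtColor(t["pixels"],cv2.COLOR_BGR2HSV)
m=(hsv[...,0]>8)&(hsv[...,0]<24)&(hsv[...,1]>70)
m[:, :225]=0;m[:,340:]=0;m[:155]=0;m[220:]=0
p=W[m];print(len(p),np.median(p[:,2]),p.min(0),p.max(0))
(c0,sz,an)=cv2.minAreaRect(p[:,:2].astype(np.float32));print(c0,sz,an,cv2.boxPoints((c0,sz,an)))
E
```

```text
top [151 178  25  22 179] [0.428 0.401 0.012] [0.492 0.463 0.092] [0.466 0.436 0.046]
top [244 180  27  22 453] [0.415 0.08  0.015] [0.472 0.168 0.137] [0.444 0.121 0.053]
scene [121   0  11  10  52] [0.683 1.421 0.082] [0.736 1.45  0.116] [0.705 1.431 0.098]
scene [190 132  15  32 296] [0.43  0.395 0.012] [0.532 0.524 0.089] [0.471 0.439 0.047]
scene [234 191  32  37 673] [0.412 0.074 0.02 ] [0.47  0.165 0.136] [0.434 0.091 0.074]
3128 0.011700460301165184 [ 0.30876398 -0.09645599 -0.00696936] [0.54412861 0.21202041 1.53886426]
(0.4182829260826111, 0.06020747125148773) (0.30181652307510376, 0.22499772906303406) 83.26426696777344 [[ 0.28886053 -0.07646418]
 [ 0.5123052  -0.10285419]
 [ 0.5477053   0.19687912]
 [ 0.32426065  0.22326913]]
```

View pics/topc.png

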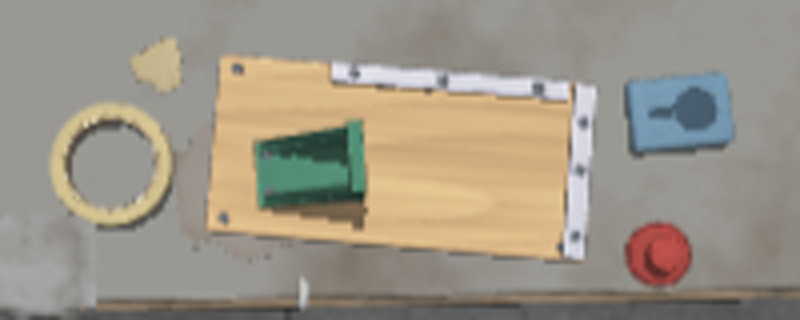

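View pics/scc.png

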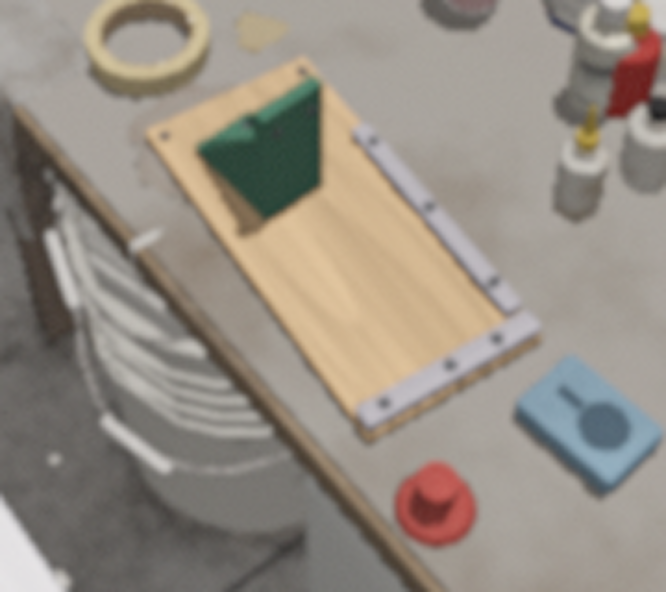

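>>> apply_moves:
  rows:
    - [[-0.03,0,0.036],6]
    - [[-0.06,0,0.073],12]
    - [[-0.092,0,0.11],18]
    - [[-0.122,0,0.146],24]
    - [[-0.153,0,0.182],30]
    - [[-0.183,0,0.218],36]
    - [[-0.214,0,0.255],42]
    - [[-0.244,0,0.291],48]
    - [[-0.275,0,0.328],54]
    - [[-0.305,0,0.364],60]
    - [[-0.336,0,0.4],65]
    - [[-0.366,0,0.437],70]
    - [[-0.366,0,0.437],70]
    - [[-0.366,0,0.437],70]

```text
time_s: 1.85
tcp_pos: [0.4318, 0.0637, 0.292]
eef_rot: [-90.0, -0.0, 85.3]
contact_force: [-0.0, -0.1, -0.8]
gripper_width: 0.0881
```

Run:
```python
from plant import get_state, capture
from h import *
s=get_state();print({k:np.round(v,4) for k,v in s.items() if k in("time_s","joints","tcp_pos","eef_rot","contact_force","gripper_width")})
c=capture("wrist");c["state"]=s;pickle.dump(c,open("w1.pkl","wb"));cv2.imwrite("pics/w1.png",c["pixels"]);print(np.round(c["mount"],4),c["intrinsics"])
```

```text
{'time_s': np.float64(1.85), 'joints': array([ 3.44484e+01, -2.70080e+00, -2.76050e+01, -1.22000e-02,
       -6.51025e+01, -3.91005e+01]), 'tcp_pos': array([0.4318, 0.0637, 0.292 ]), 'eef_rot': array([-8.99879e+01, -4.40000e-03,  8.53427e+01]), 'contact_force': array([-0.0008, -0.1326, -0.7583]), 'gripper_width': np.float64(0.0881)}
[[-3.000e-04  9.667e-01  2.559e-01 -6.850e-02]
 [-1.400e-03 -2.559e-01  9.667e-01 -9.250e-02]
 [ 1.000e+00 -1.000e-04  1.400e-03 -2.000e-04]
 [ 0.000e+00  0.000e+00  0.000e+00  1.000e+00]] [[338.02955215   0.         256.51312975]
 [  0.         338.02955215 195.66683348]
 [  0.           0.           1.        ]]
```

View pics/w1.png

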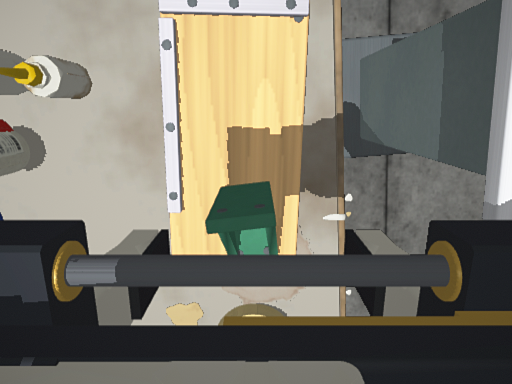

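The wrist view shows the rear stop along columns 165-180 and the right-hand stop across the top, at rows 0-15. The long leg's outer face is at about (243,205). I'll fit the planes and edges from the cloud.

```bash
cat >> h.py <<'E'
from scipy.spatial.transform import Rotation as Ro
def wcloud(c):
    s=c["state"];R=Ro.from_euler("xyz",s["eef_rot"],degrees=True).as_matrix()
    M=np.array(c["mount"]);P=cloud(c);return (P@M[:3,:3].T+M[:3,3])@R.T+s["tcp_pos"]
def wproj(c,X):
    s=c["state"];R=Ro.from_euler("xyz",s["eef_rot"],degrees=True).as_matrix()
    M=np.array(c["mount"]);T=(np.asarray(X)-s["tcp_pos"])@R;C=(T-M[:3,3])@M[:3,:3];K=c["intrinsics"]
    return np.stack([K[0,0]*C[:,0]/C[:,2]+K[0,2],K[1,1]*C[:,1]/C[:,2]+K[1,2]],-1)
E
python3 - <<'E'
from h import *
c=pickle.load(open("w1.pkl","rb"));W=wcloud(c);px=c["pixels"]
hsv=cv2.cvtColor(px,cv2.COLOR_BGR2HSV)
wood=(hsv[...,0]>8)&(hsv[...,0]<28)&(hsv[...,1]>70)&(W[...,2]<.03)&(W[...,2]>0)
print("wood z",np.median(W[wood][:,2]))
for v in (60,100,140,170,200):
    r=W[v,140:345];w=wood[v,140:345];i=np.flatnonzero(w)
    print(v,"wood first/last",i[0]+140,i[-1]+140,r[i[0]].round(4),r[i[-1]].round(4),"z prof",W[v,155:190:3,2].round(3), W[v,155:190:3,0].round(3))
for u in (190,220,250,280,300):
    print(u,wood[0:25,u].astype(int),W[0:22:3,u,1].round(4),W[0:22:3,u,2].round(3))
b,g,r=[px[...,i].astype(int) for i in range(3)]
m=(g>r+15)&(g>b+5)&(W[...,2]>.02)&(W[...,2]<.15);m[255:]=0
P=W[m];print(len(P),P.min(0),P.max(0))
# outer face: y smallest
vv,uu=np.nonzero(m)
for v in range(180,256,6):
    i=np.flatnonzero(m[v]);
    if len(i): print(v,i[0],i[-1],W[v,i[0]].round(4),W[v,i[-1]].round(4))
E
```

```text
wood z 0.011898536385738123
60 wood first/last 177 340 [ 0.5038 -0.057   0.0121] [ 0.3335 -0.0447  0.0004] z prof [ 0.001 -0.     0.021  0.022  0.023  0.022  0.021  0.015  0.011  0.012
  0.012  0.011] [0.529 0.526 0.518 0.515 0.511 0.509 0.506 0.504 0.502 0.499 0.496 0.493]
100 wood first/last 178 303 [ 0.5083 -0.0176  0.012 ] [ 0.376  -0.0069  0.0106] z prof [-0.    -0.002 -0.     0.021  0.023  0.023  0.021  0.022  0.013  0.011
  0.012  0.013] [0.536 0.533 0.53  0.521 0.517 0.514 0.511 0.508 0.507 0.504 0.501 0.498]
140 wood first/last 180 301 [0.5121 0.0243 0.0118] [0.3801 0.0351 0.0109] z prof [ 0.001 -0.    -0.001  0.021  0.023  0.023  0.021  0.022  0.014  0.012
  0.012  0.012] [0.542 0.54  0.536 0.527 0.523 0.52  0.517 0.514 0.513 0.51  0.507 0.503]
170 wood first/last 181 342 [0.5154 0.0572 0.0124] [3.333e-01 7.440e-02 1.000e-04] z prof [-0.001 -0.    -0.001  0.     0.023  0.022  0.022  0.023  0.02   0.012
  0.012  0.012] [0.549 0.545 0.542 0.538 0.528 0.525 0.522 0.518 0.516 0.515 0.511 0.508]
200 wood first/last 182 341 [0.5191 0.0918 0.0125] [0.335  0.1103 0.    ] z prof [ 0
[... 1088 characters left out ...]
358]
186 231 269 [0.4609 0.0783 0.0201] [0.4194 0.0769 0.0403]
192 219 270 [0.4719 0.0785 0.0427] [0.4194 0.0764 0.0677]
198 216 271 [0.4724 0.0787 0.0655] [0.4194 0.0768 0.0884]
204 214 272 [0.472  0.079  0.0857] [0.4194 0.0766 0.1087]
210 211 273 [0.4722 0.0786 0.1057] [0.4193 0.0769 0.1248]
216 208 274 [0.4727 0.079  0.1207] [0.4191 0.0794 0.1325]
222 206 275 [0.4727 0.0799 0.133 ] [0.4186 0.0847 0.1318]
228 207 275 [0.4726 0.085  0.1328] [0.4173 0.1103 0.0767]
234 219 275 [0.4721 0.1124 0.0759] [0.4175 0.1206 0.0663]
240 222 276 [0.4712 0.1227 0.0662] [0.4166 0.1315 0.0558]
246 225 276 [0.4704 0.1342 0.055 ] [0.4167 0.1436 0.0433]
252 227 277 [0.4706 0.1467 0.0424] [0.4156 0.1571 0.0294]
```

>>> apply_moves:
  rows:
    - [[0.037,0.04,-0.003],-3.4]
    - [[0.0747,0.08,-0.006],-6.8]
    - [[0.0747,0.12,-0.006],-6.8]
    - [[0.0747,0.13,-0.006],-6.8]
    - [[0.0747,0.13,-0.006],-6.8]

```text
time_s: 2.52
tcp_pos: [0.4438, 0.1383, 0.1624]
eef_rot: [-90.0, 0.0, 92.3]
contact_force: [0.2, 0.2, 0.3]
gripper_width: 0.0873
```

```bash
cat > shot.py <<'E'
import sys
from plant import get_state, capture
from h import *
n=sys.argv[1]
for cam in sys.argv[2:]:
    s=get_state();c=capture(cam);c["state"]=s;pickle.dump(c,open(f"{cam}_{n}.pkl","wb"))
    px=c["pixels"]
    if cam=="scene": px=cv2.resize(px[150:310,180:380],None,fx=4,fy=3.75,interpolation=cv2.INTER_CUBIC)
    if cam=="top": px=cv2.resize(px[150:230,180:380],None,fx=4,fy=4,interpolation=cv2.INTER_CUBIC)
    cv2.imwrite(f"pics/{cam}_{n}.png",px)
print({k:np.round(v,4) for k,v in s.items() if k in("time_s","tcp_pos","eef_rot","contact_force","gripper_width")})
E
python3 shot.py a scene wrist
```

```text
{'time_s': np.float64(2.575), 'tcp_pos': array([0.4443, 0.1384, 0.1632]), 'eef_rot': array([-9.00582e+01, -1.78000e-02,  9.22298e+01]), 'contact_force': array([-0.6806, -0.6945,  0.3582]), 'gripper_width': np.float64(0.0877)}
```

View pics/scene_a.png

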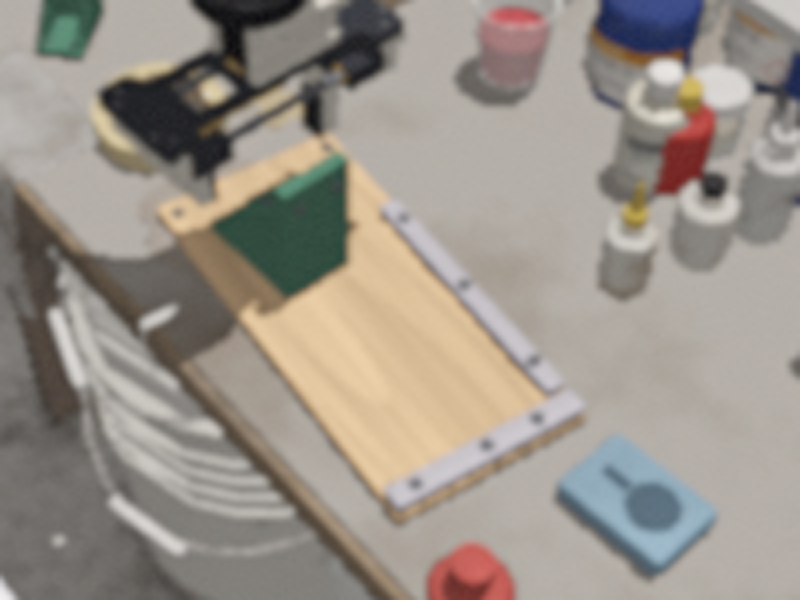

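View pics/wrist_a.png

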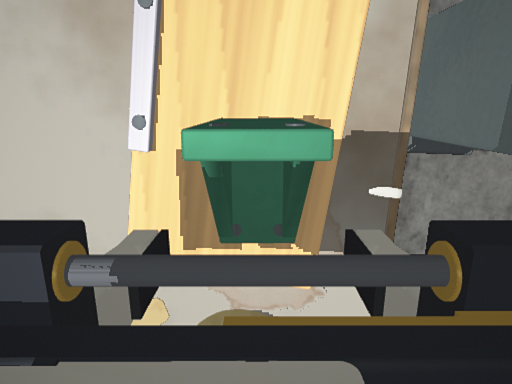

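The wrist view shows the bracket centred, with the top of the leg spanning columns 182-333 and level, so the fingers straddle it squarely. A quick check of the leg's inner face, then I'll descend.

Run:
```python
from h import *
c=pickle.load(open("wrist_a.pkl","rb"));W=wcloud(c)
for v in (122,130,138,146,154,158,162,170,200,230):
    print(v,[ (W[v,u]).round(4).tolist() for u in (192,257,322)])
s=c["state"];R=Ro.from_euler("xyz",s["eef_rot"],degrees=True).as_matrix()
top=W[135:157,190:326].reshape(-1,3); T=(top-s["tcp_pos"])@R
print("leg top in tool frame x",T[:,0].min(),T[:,0].max(),"y",np.median(T[:,1]))
for v in (145,150):
    r=W[v,170:345];T=(r-s["tcp_pos"])@R; k=r[:,2]>.12; print(T[k][:,2].min(),T[k][:,2].max(), np.flatnonzero(k)[[0,-1]]+170)
```

```text
122 [[0.4922, 0.0826, 0.0111], [0.4465, 0.0775, 0.085], [0.4006, 0.0789, 0.0126]]
130 [[0.47, 0.0791, 0.1318], [0.4466, 0.0782, 0.1316], [0.4233, 0.0772, 0.1328]]
138 [[0.4699, 0.0819, 0.1326], [0.4464, 0.081, 0.1325], [0.423, 0.0801, 0.1325]]
146 [[0.4701, 0.0849, 0.1317], [0.4463, 0.0838, 0.1327], [0.4226, 0.083, 0.1316]]
154 [[0.4701, 0.0878, 0.1318], [0.4462, 0.0869, 0.1315], [0.4222, 0.086, 0.1312]]
158 [[0.4701, 0.0893, 0.1315], [0.4462, 0.0883, 0.132], [0.4222, 0.0874, 0.1316]]
162 [[0.4925, 0.1111, 0.0114], [0.4452, 0.1073, 0.0236], [0.3978, 0.1073, 0.0116]]
170 [[0.4925, 0.117, 0.0115], [0.445, 0.1127, 0.0243], [0.3974, 0.1132, 0.012]]
200 [[0.4928, 0.14, 0.011], [0.4441, 0.1346, 0.0233], [0.3953, 0.136, 0.0115]]
230 [[0.4929, 0.1636, 0.012], [0.4433, 0.1567, 0.025], [0.3933, 0.1597, 0.0121]]
leg top in tool frame x -0.0685602111860297 -0.05063357176903559 y 0.031198318366882152
-0.027192654825387533 0.027770258281704784 [182 333]
-0.027219120026135673 0.027736300509761187 [182 332]
```

>>> apply_moves:
  rows:
    - [[0,0.02,0],0]
    - [[0,0.04,0],0]
    - [[0,0.06,0],0]
    - [[0,0.073,0],0]
    - [[0,0.073,0],0]
    - [[0,0.073,0],0]

```text
time_s: 3.38
tcp_pos: [0.4445, 0.1381, 0.09]
eef_rot: [-90.1, -0.0, 92.2]
contact_force: [0.3, -0.2, 0.4]
gripper_width: 0.0876
```

>>> apply_moves:
  rows:
    - [[0,0,0],0]
    - [[0,0,0],0]
    - [[0,0,0],0]
    - [[0,0,0],0]
    - [[0,0,0],0]
    - [[0,0,0],0]
  gripper: 0.45
  grip_force: 10

```text
time_s: 4.12
tcp_pos: [0.444, 0.1379, 0.0893]
eef_rot: [-90.0, -0.0, 92.2]
contact_force: [0.3, 0.1, 2.1]
gripper_width: 0.0561
```

```bash
python3 shot.py b scene
```

```text
{'time_s': np.float64(4.125), 'tcp_pos': array([0.444 , 0.1379, 0.0893]), 'eef_rot': array([-9.00107e+01, -6.30000e-03,  9.21795e+01]), 'contact_force': array([0.3258, 0.0783, 2.1074]), 'gripper_width': np.float64(0.0561)}
```

>>> apply_moves:
  rows:
    - [[-0.0007,-0.001,0],0]
    - [[-0.0014,-0.0022,0],0]
    - [[-0.0021,-0.0034,0],0]
    - [[-0.0029,-0.0046,0],0]
    - [[-0.0029,-0.0046,0],0]

```text
time_s: 4.8
tcp_pos: [0.4438, 0.1347, 0.0938]
eef_rot: [-90.0, 0.0, 92.2]
contact_force: [-0.6, 0.7, -2.4]
gripper_width: 0.0555
```

```bash
python3 shot.py c scene wrist
```

```text
{'time_s': np.float64(4.85), 'tcp_pos': array([0.4438, 0.1347, 0.0938]), 'eef_rot': array([-8.99828e+01,  9.40000e-03,  9.21622e+01]), 'contact_force': array([-0.1461,  1.1306, -2.927 ]), 'gripper_width': np.float64(0.0561)}
```

View pics/scene_c.png

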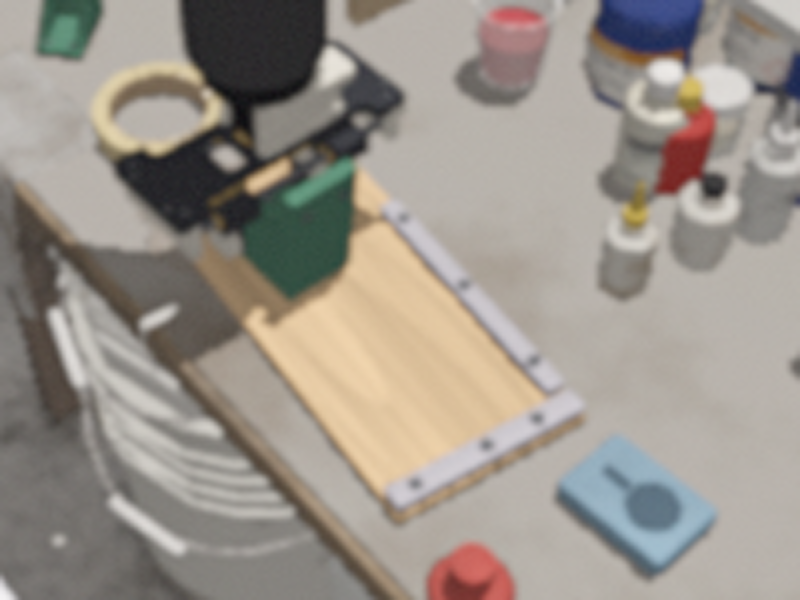

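View pics/wrist_c.png

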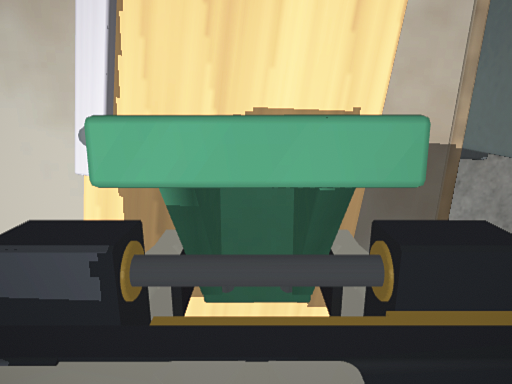

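In the scene view the long leg seems to have leaned right: its top is at about (320,180). I'll fit the outer-face plane to get the tip angle and the edge height.

```bash
cat > ang.py <<'E'
import sys
from h import *
for n in sys.argv[1:]:
    c=pickle.load(open(f"scene_{n}.pkl","rb"));W=cloud(c);b,g,r=[c["pixels"][...,i].astype(int) for i in range(3)]
    m=(g>r+12)&(g>b+3)&(W[...,1]<.25)&(W[...,1]>-.2)&(W[...,0]>.35)&(W[...,0]<.55)&(W[...,2]>.014)&(W[...,2]<.15)
    # outer face = points; RANSAC plane with normal mostly in y/z (down-right facing)
    P=W[m];best=None;rng=np.random.default_rng(0)
    for _ in range(800):
        a=P[rng.choice(len(P),3,False)];nv=np.cross(a[1]-a[0],a[2]-a[0]);l=np.linalg.norm(nv)
        if l<1e-6: continue
        nv/=l
        if abs(nv[0])>.3: continue
        k=np.abs((P-a[0])@nv)<.002
        if best is None or k.sum()>best.sum(): best=k
    Q=P[best];q0=Q.mean(0);nv=np.linalg.svd(Q-q0)[2][2];nv*=-np.sign(nv[1]) if abs(nv[1])>.5 else np.sign(nv[2])
    print(n,len(P),best.sum(),"n",nv.round(3),"tilt deg of plane from vertical",np.degrees(np.arcsin(nv[2])).round(1),"ext",Q.min(0).round(4),Q.max(0).round(4))
E
python3 ang.py a b c
python3 - <<'E'
from h import *
c=pickle.load(open("wrist_c.pkl","rb"));W=wcloud(c)
for v in (118,125,150,175,183):
    print(v,[ (W[v,u]).round(4).tolist() for u in (110,257,400)])
for v in (200,230,250,290,298): print(v,W[v,257].round(4))
E
```

```text
a 686 380 n [ 0.038 -0.999  0.003] tilt deg of plane from vertical 0.2 ext [0.4156 0.0749 0.0202] [0.4686 0.0807 0.1357]
b 653 383 n [ 0.045 -0.999 -0.003] tilt deg of plane from vertical -0.2 ext [0.4156 0.0746 0.0204] [0.4711 0.0806 0.135 ]
c 647 355 n [ 0.034 -0.997 -0.071] tilt deg of plane from vertical -4.1 ext [0.4152 0.0661 0.0209] [0.4696 0.0772 0.1337]
118 [[0.47, 0.069, 0.1306], [0.4464, 0.0681, 0.1309], [0.4238, 0.0672, 0.1317]]
125 [[0.4698, 0.07, 0.1311], [0.4463, 0.0691, 0.1315], [0.4236, 0.0683, 0.1315]]
150 [[0.4696, 0.0739, 0.1323], [0.4462, 0.0731, 0.1312], [0.4235, 0.0721, 0.1325]]
175 [[0.4704, 0.0782, 0.1312], [0.446, 0.0773, 0.131], [0.4231, 0.076, 0.1331]]
183 [[0.47, 0.0793, 0.1323], [0.446, 0.0783, 0.1328], [0.4222, 0.0777, 0.1314]]
200 [0.4444 0.1106 0.0268]
230 [0.4439 0.1255 0.0287]
250 [0.4435 0.1363 0.0285]
290 [0.4426 0.1579 0.03  ]
298 [0.4425 0.1617 0.0314]
```

The tilt is about 4.5° and the edge is still on the board at y≈0.078, so pivoting in the pads works. I'll tabulate the arc.

Run:
```python
import numpy as np
r=67.2;f0=26.5
def p(t,b): 
    a=np.radians(f0+t);return np.array([r*np.cos(a)-60.2,-(r*np.sin(a)-30)+b])
base=np.array([-2.9,-4.6])
for t in np.arange(7.5,31,2.5): print(t,(p(t,.5)-base).round(1))
base=p(30,.5);print()
for t in np.arange(32.5,91,2.5): print(t,(p(t,.7)-base).round(1))
```

```text
7.5 [-1.6 -2.5]
10.0 [-3.3 -4.9]
12.5 [-5.1 -7.2]
15.0 [-7.  -9.4]
17.5 [ -9.  -11.6]
20.0 [-11.  -13.6]
22.5 [-13.2 -15.6]
25.0 [-15.5 -17.5]
27.5 [-17.8 -19.3]
30.0 [-20.2 -20.9]

32.5 [-2.5 -1.4]
35.0 [-5.  -2.8]
37.5 [-7.6 -4.2]
40.0 [-10.3  -5.4]
42.5 [-13.   -6.5]
45.0 [-15.8  -7.5]
47.5 [-18.6  -8.4]
50.0 [-21.4  -9.1]
52.5 [-24.3  -9.7]
55.0 [-27.2 -10.2]
57.5 [-30.1 -10.6]
60.0 [-33.  -10.8]
62.5 [-35.9 -11. ]
65.0 [-38.8 -10.9]
67.5 [-41.8 -10.8]
70.0 [-44.7 -10.5]
72.5 [-47.6 -10.1]
75.0 [-50.5  -9.6]
77.5 [-53.3  -9. ]
80.0 [-56.2  -8.2]
82.5 [-59.   -7.3]
85.0 [-61.7  -6.3]
87.5 [-64.4  -5.2]
90.0 [-67.1  -3.9]
```

>>> apply_moves:
  rows:
    - [[-0.0016,-0.0025,0],0]
    - [[-0.0033,-0.0049,0],0]
    - [[-0.0051,-0.0072,0],0]
    - [[-0.007,-0.0094,0],0]
    - [[-0.009,-0.0116,0],0]
    - [[-0.011,-0.0136,0],0]
    - [[-0.0132,-0.0156,0],0]
    - [[-0.0155,-0.0175,0],0]
    - [[-0.0178,-0.0193,0],0]
    - [[-0.0202,-0.0209,0],0]
    - [[-0.0202,-0.0209,0],0]

```text
time_s: 6.28
tcp_pos: [0.4451, 0.1149, 0.1151]
eef_rot: [-90.1, -0.0, 92.2]
contact_force: [-1.6, 5.3, 4.1]
gripper_width: 0.056
```

```bash
python3 shot.py d scene; python3 ang.py d
```

```text
{'time_s': np.float64(6.275), 'tcp_pos': array([0.4451, 0.1149, 0.1151]), 'eef_rot': array([-9.00536e+01, -3.29000e-02,  9.21794e+01]), 'contact_force': array([-1.6379,  5.3462,  4.0567]), 'gripper_width': np.float64(0.056)}
d 599 128 n [-0.038  0.279  0.96 ] tilt deg of plane from vertical 73.6 ext [0.4153 0.032  0.0623] [0.4724 0.1449 0.0948]
```

View pics/scene_d.png

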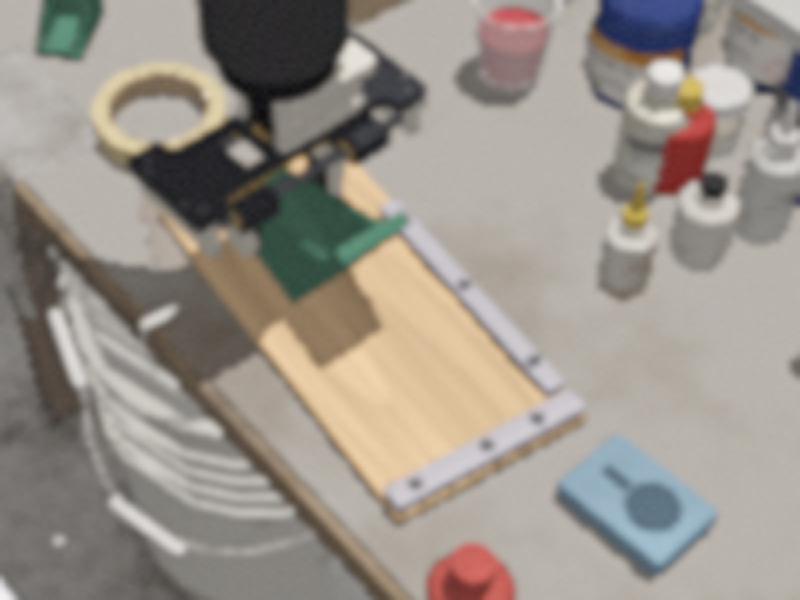

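The leg now leans well to the right, its end spanning (335,260) to (410,220). The plane fit latched onto the wrong surface, so I'll look at the side profile instead.

```bash
cat > prof.py <<'E'
import sys
from h import *
from scipy.optimize import minimize
cam,n=sys.argv[1:3]; yaw=np.radians(float(sys.argv[3]) if len(sys.argv)>3 else 2.1)
c=pickle.load(open(f"{cam}_{n}.pkl","rb"));W=wcloud(c) if cam=="wrist" else cloud(c)
b,g,r=[c["pixels"][...,i].astype(int) for i in range(3)]
m=(g>r+12)&(g>b+3)&(W[...,1]<.25)&(W[...,1]>-.2)&(W[...,0]>.36)&(W[...,0]<.53)&(W[...,2]>.014)&(W[...,2]<.15)
P=W[m];u=np.array([-np.sin(yaw),np.cos(yaw)]);s=P[:,:2]@u*1000;z=P[:,2]*1000-12;x=P[:,0]*1000
# signed dist to L profile (legs) + cheeks only near sides: use outline of union incl. cheek
poly=np.array([[0,0],[90,0],[90,12],[83,12],[12,83],[12,120],[0,120]],np.float32)
L=[((0,0),(90,0)),((90,0),(90,12)),((12,12),(90,12)),((0,0),(0,120)),((0,120),(12,120)),((12,12),(12,120)),((83,12),(12,83))]
def dist(p):
    e,h,t=p;t=np.radians(t);ds=s-e;dz=z-h
    X=ds*np.cos(t)+dz*np.sin(t);Z=-ds*np.sin(t)+dz*np.cos(t)
    D=[]
    for a,bb in L:
        a=np.array(a,float);d=np.array(bb)-a;l=np.hypot(*d);d/=l
        k=np.clip((X-a[0])*d[0]+(Z-a[1])*d[1],0,l);D.append(np.hypot(X-a[0]-k*d[0],Z-a[1]-k*d[1]))
    D=np.min(D,0)
    ins=np.array([cv2.pointPolygonTest(poly,(float(q),float(w)),False)>=0 for q,w in zip(X,Z)])
    D=np.where(ins,np.minimum(D,4)*.6,D) # cheek side faces
    return np.minimum(D,8).mean()
best=None
for t0 in (0,15,30,45,60,75,90):
    o=minimize(dist,[75,0,t0],method="Nelder-Mead",options=dict(initial_simplex=[[75,0,t0],[85,0,t0],[75,6,t0],[75,0,t0+10]]))
    if best is None or o.fun<best.fun: best=o
print(cam,n,"edge s,h mm, theta",best.x.round(1),"cost",round(best.fun,2),len(P))
im=np.full((400,500,3),255,np.uint8)
for a,bb in zip(s,z): cv2.circle(im,(int(250-(a-75)*2),int(350-bb*2)),1,(0,120,0),-1)
e,h,t=best.x;t=np.radians(t)
for a,bb in L:
    q=[(e+X*np.cos(t)-Z*np.sin(t),h+X*np.sin(t)+Z*np.cos(t)) for X,Z in(a,bb)]
    cv2.line(im,*[(int(250-(p-75)*2),int(350-w*2)) for p,w in q],(0,0,255),1)
cv2.line(im,(0,350),(499,350),(0,0,0),1);cv2.imwrite(f"pics/prof_{cam}_{n}.png",im)
E
python3 prof.py scene a; python3 prof.py scene c; python3 prof.py scene d
```

```text
scene a edge s,h mm, theta [61.9  0.5  0.5] cost 1.01 686
scene c edge s,h mm, theta [60.6  1.3  4.7] cost 1.14 647
scene d edge s,h mm, theta [60.7  1.1 28.9] cost 1.46 599
```

View pics/prof_scene_d.png

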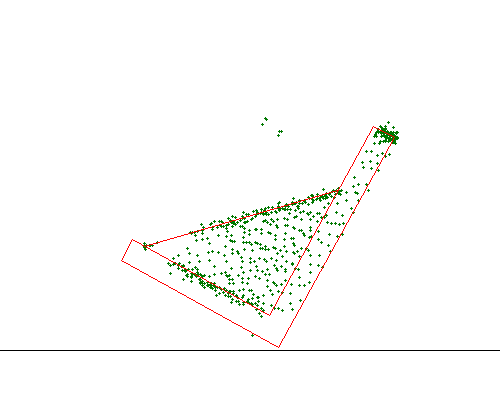

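The profile fit gives θ≈29° with the edge about 1 mm from the board line, the same bias as at the start. I'll continue to 60°.

>>> apply_moves:
  rows:
    - [[-0.0025,-0.0014,0],0]
    - [[-0.005,-0.0028,0],0]
    - [[-0.0076,-0.0042,0],0]
    - [[-0.0103,-0.0054,0],0]
    - [[-0.013,-0.0065,0],0]
    - [[-0.0158,-0.0075,0],0]
    - [[-0.0186,-0.0084,0],0]
    - [[-0.0214,-0.0091,0],0]
    - [[-0.0243,-0.0097,0],0]
    - [[-0.0272,-0.0102,0],0]
    - [[-0.0301,-0.0106,0],0]
    - [[-0.033,-0.0108,0],0]
    - [[-0.033,-0.0108,0],0]

```text
time_s: 7.95
tcp_pos: [0.4463, 0.0812, 0.1258]
eef_rot: [-90.0, 0.0, 92.2]
contact_force: [0.8, 0.1, 5.5]
gripper_width: 0.0563
```

```bash
python3 shot.py e scene; python3 prof.py scene e
```

```text
{'time_s': np.float64(7.95), 'tcp_pos': array([0.4463, 0.0812, 0.1258]), 'eef_rot': array([-9.00228e+01,  4.39000e-02,  9.21958e+01]), 'contact_force': array([0.7792, 0.1349, 5.5378]), 'gripper_width': np.float64(0.0563)}
scene e edge s,h mm, theta [58.8  0.9 61.6] cost 1.32 867
```

View pics/prof_scene_e.png

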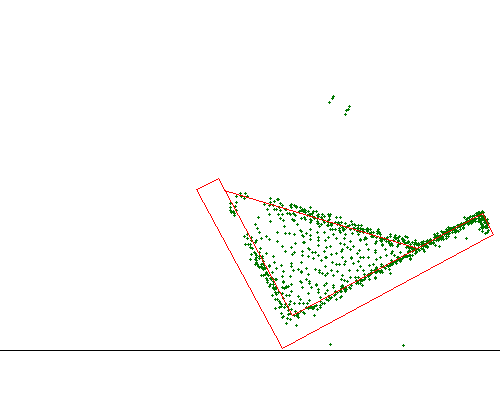

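View pics/scene_e.png

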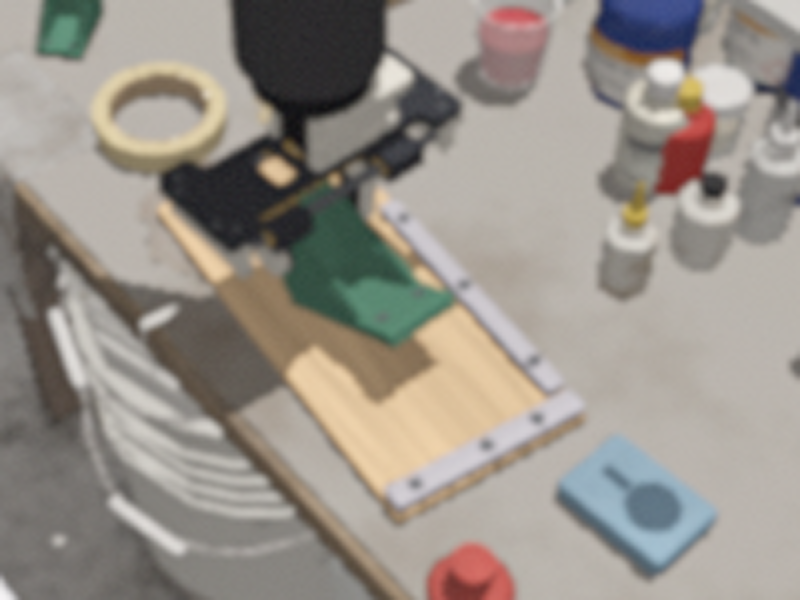

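θ≈62° and the edge is still at the board line. Next I'll lower it slowly to about 85°.

>>> apply_moves:
  rows:
    - [[-0.0029,-0.0002,0],0]
    - [[-0.0058,-0.0001,0],0]
    - [[-0.0088,0.0001,0],0]
    - [[-0.0117,0.0005,0],0]
    - [[-0.0146,0.001,0],0]
    - [[-0.0175,0.0015,0],0]
    - [[-0.0203,0.0022,0],0]
    - [[-0.0218,0.0026,0],0]
    - [[-0.0232,0.003,0],0]
    - [[-0.0246,0.0035,0],0]
    - [[-0.026,0.004,0],0]
    - [[-0.0274,0.0045,0],0]
    - [[-0.0287,0.005,0],0]
    - [[-0.0287,0.005,0],0]

```text
time_s: 9.75
tcp_pos: [0.4472, 0.053, 0.1204]
eef_rot: [-90.0, 0.0, 92.2]
contact_force: [4.2, -2.8, 1.7]
gripper_width: 0.0557
```

```bash
python3 shot.py f scene; python3 prof.py scene f
```

```text
{'time_s': np.float64(9.75), 'tcp_pos': array([0.4472, 0.053 , 0.1204]), 'eef_rot': array([-9.00081e+01,  1.20000e-03,  9.21714e+01]), 'contact_force': array([ 4.2264, -2.7588,  1.6809]), 'gripper_width': np.float64(0.0557)}
scene f edge s,h mm, theta [56.7  0.1 88.9] cost 1.33 899
```

View pics/prof_scene_f.png

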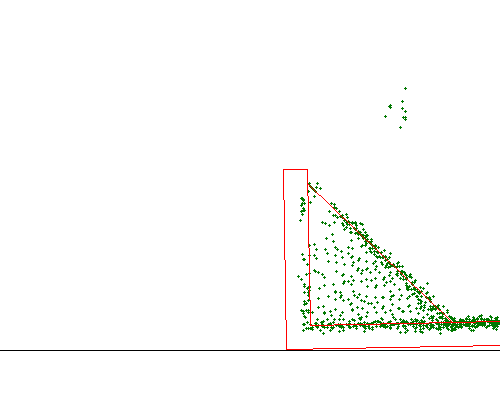

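>>> apply_moves:
  rows:
    - [[-0.0005,0.0005,0],0]
    - [[-0.001,0.001,0],0]
    - [[-0.0015,0.0015,0],0]
    - [[-0.0015,0.002,0],0]
    - [[-0.0015,0.002,0],0]

```text
time_s: 10.42
tcp_pos: [0.4473, 0.0519, 0.1193]
eef_rot: [-90.0, -0.0, 92.2]
contact_force: [-1.7, -0.1, 14.2]
gripper_width: 0.0558
```

```bash
python3 shot.py g scene wrist; python3 prof.py scene g
```

```text
{'time_s': np.float64(10.475), 'tcp_pos': array([0.4474, 0.0519, 0.1193]), 'eef_rot': array([-9.00404e+01, -2.31000e-02,  9.22038e+01]), 'contact_force': array([-1.1922,  0.1259, 14.7006]), 'gripper_width': np.float64(0.0561)}
scene g edge s,h mm, theta [56.5 -0.  89.9] cost 1.32 894
```

View pics/wrist_g.png

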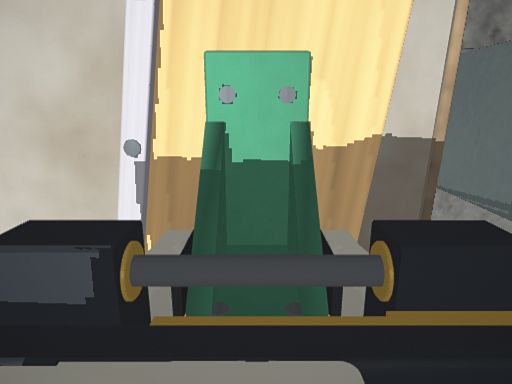

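View pics/scene_g.png

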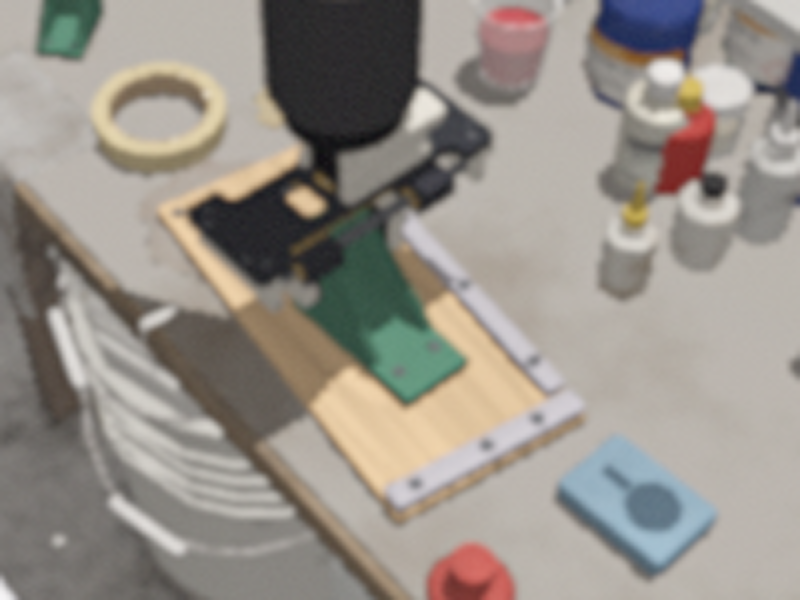

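The bracket is flat (89.9°), with the toe end at row 52 and spanning columns 205-311 in the wrist view. Now I'll measure the shift and turn to the nest.

```bash
cat > nest.py <<'E'
import sys
from h import *
def line(p): # returns point, dir, robust
    vx,vy,x0,y0=cv2.fitLine(np.float32(p),cv2.DIST_HUBER,0,1e-4,1e-4).ravel();return np.array([x0,y0]),np.array([vx,vy])
def stops(f="w1.pkl"):
    c=pickle.load(open(f,"rb"));W=wcloud(c);z=W[...,2]
    A=[]
    for v in range(30,205):
        # walk from inside leftwards until z>.0165
        u=215
        while u>150 and z[v,u]<.017: u-=1
        if u>150: A.append(W[v,u,:2])
    B=[]
    for u in range(190,296):
        v=40
        while v>0 and z[v,u]<.017: v-=1
        if v>0: B.append(W[v,u,:2])
    return line(A),line(B)
if __name__=="__main__":
    (pa,da),(pb,db)=stops()
    print("rear",pa,np.degrees(np.arctan2(da[0]*np.sign(da[1]),abs(da[1]))),"right",pb,np.degrees(np.arctan2(db[1]*np.sign(db[0]),abs(db[0]))))
    t=np.linalg.solve(np.stack([da,-db],1),pb-pa);N=pa+t[0]*da;print("nest corner",N.round(4))
    c=pickle.load(open(sys.argv[1],"rb"));W=wcloud(c)
    b,g,r=[c["pixels"][...,i].astype(int) for i in range(3)]
    m=(g>r+12)&(g>b+3)&(np.abs(W[...,2]-.024)<.004)
    nl,L,st,_=cv2.connectedComponentsWithStats(m.astype(np.uint8));m=L==1+np.argmax(st[1:,4])
    T=[];S1=[];S2=[]
    vs=np.flatnonzero(m.any(1));v0=vs[0];us=np.flatnonzero(m[v0+15])
    for u in range(us[0]+6,us[-1]-6): 
        v=np.flatnonzero(m[:,u])[0];T.append(W[v,u,:2])
    for v in range(v0+8,v0+60):
        i=np.flatnonzero(m[v]);S1.append(W[v,i[0],:2]);S2.append(W[v,i[-1],:2])
    lt=line(T);l1=line(S1);l2=line(S2)
    ang=lambda d:np.degrees(np.arctan2(d[1]*np.sign(d[0]),abs(d[0])))
    angs=lambda d:np.degrees(np.arctan2(-d[0]*np.sign(d[1]),abs(d[1])))
    print("toe",lt[0].round(4),ang(lt[1]),"sides yaw",angs(l1[1]),angs(l2[1]),"width",abs(np.cross(l1[1],l2[0]-l1[0])))
    def X(a,b_): 
        k=np.linalg.solve(np.stack([a[1],-b_[1]],1),b_[0]-a[0]);return a[0]+k[0]*a[1]
    C=X(lt,l1);print("bracket rear toe corner",C.round(4))
    print("gap at that corner: to rear line",np.cross(da*np.sign(da[1]),C-pa)*1000,"to right line",-np.cross(db*np.sign(db[0]),pb-C)*1000)
    s=c["state"];R=Ro.from_euler("xyz",s["eef_rot"],degrees=True).as_matrix()
    yb=angs(l1[1])*.5+angs(l2[1])*.5; ybd=angs(da);print("bracket yaw",yb,"board yaw",ybd)
    a=np.radians(ybd-yb);Rz=np.array([[np.cos(a),-np.sin(a)],[np.sin(a),np.cos(a)]])
    tc=s["tcp_pos"][:2];new=N+Rz@(tc-C);d=np.r_[new-tc,0];print("tcp shift tool axes",(R.T@d).round(4),"turn",-(ybd-yb))
    bd=da*np.sign(da[1]);bx=np.array([bd[1],-bd[0]])
    print("board +x, in tool after turn ~ -z; -y ~ -x")
E
python3 nest.py wrist_g.pkl 2>&1 | grep -v -i deprec
```

```text
print("toe",lt[0].round(4),ang(lt[1]),"sides yaw",angs(l1[1]),angs(l2[1]),"width",abs(np.cross(l1[1],l2[0]-l1[0])))
  print("gap at that corner: to rear line",np.cross(da*np.sign(da[1]),C-pa)*1000,"to right line",-np.cross(db*np.sign(db[0]),pb-C)*1000)
rear [0.51098865 0.00948061] 5.8325562 right [ 0.44307193 -0.09416221] -5.830338
nest corner [ 0.4998 -0.1   ]
toe [ 0.4511 -0.0441] 2.1948707 sides yaw 2.6603014 1.7749588 width 0.05483406
bracket rear toe corner [ 0.4784 -0.043 ]
gap at that corner: to rear line 27.130487 to right line 54.477673
bracket yaw 2.2176301 board yaw -5.8325562
tcp shift tool axes [-0.0549  0.     -0.033 ] turn 8.050186
board +x, in tool after turn ~ -z; -y ~ -x
```

>>> apply_moves:
  rows:
    - [[0,-0.0012,0],0]
    - [[-0.007,-0.0012,-0.004],1]
    - [[-0.014,-0.0012,-0.008],2.1]
    - [[-0.021,-0.0012,-0.012],3.2]
    - [[-0.028,-0.0012,-0.016],4.3]
    - [[-0.035,-0.0012,-0.02],5.4]
    - [[-0.042,-0.0012,-0.024],6.4]
    - [[-0.048,-0.0012,-0.027],7.3]
    - [[-0.052,-0.0012,-0.03],8.05]
    - [[-0.052,-0.0012,-0.03],8.05]
    - [[-0.052,-0.0012,-0.03],8.05]

```text
time_s: 11.9
tcp_pos: [0.4783, 0.0009, 0.1193]
eef_rot: [-89.9, -0.0, 84.1]
contact_force: [-2.3, 3.4, 4.7]
gripper_width: 0.056
```

```bash
python3 shot.py i scene wrist; python3 prof.py scene i -5.8; python3 nest.py wrist_i.pkl 2>&1 | grep -v -i -E "deprec|print"
```

```text
{'time_s': np.float64(11.95), 'tcp_pos': array([0.4783, 0.0009, 0.1193]), 'eef_rot': array([-8.99141e+01, -2.90000e-03,  8.40952e+01]), 'contact_force': array([-2.4068,  4.2577,  4.3371]), 'gripper_width': np.float64(0.0559)}
scene i edge s,h mm, theta [70.8  0.2 90.1] cost 1.29 957
rear [0.51098865 0.00948061] 5.8325562 right [ 0.44307193 -0.09416221] -5.830338
nest corner [ 0.4998 -0.1   ]
toe [ 0.4712 -0.095 ] -5.9235563 sides yaw -5.6914644 -6.3949804 width 0.054819386
bracket rear toe corner [ 0.4954 -0.0975]
gap at that corner: to rear line 4.6027803 to right line 1.9624704
bracket yaw -6.0432224 board yaw -5.8325562
tcp shift tool axes [-0.0021 -0.     -0.0043] turn -0.21066618
board +x, in tool after turn ~ -z; -y ~ -x
```

View pics/wrist_i.png

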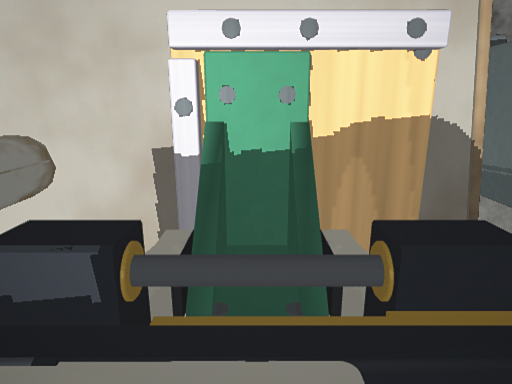

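View pics/scene_i.png

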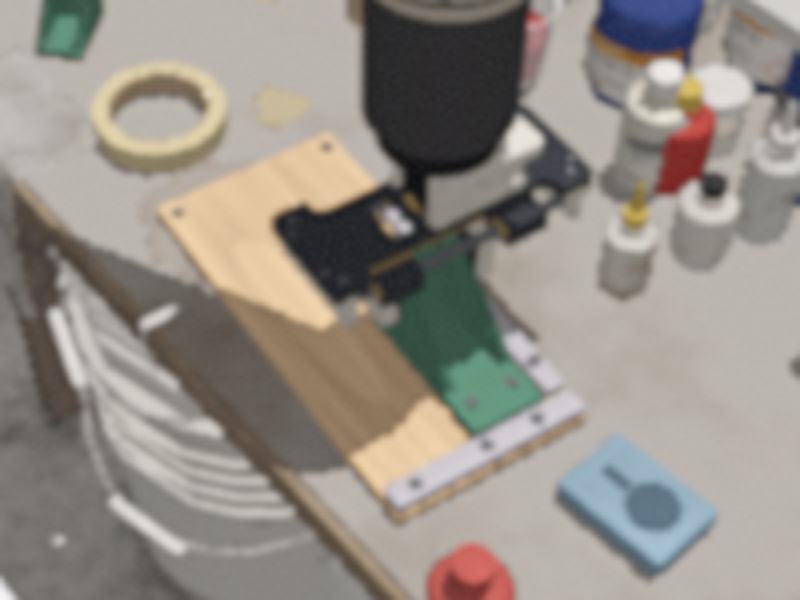

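The wrist view shows a thin gap to the right-hand stop at row 50 and a gap to the rear stop at columns 200-205. I'll press gently into both.

>>> apply_moves:
  rows:
    - [[0,0,-0.0015],-0.2]
    - [[0,0,-0.003],-0.2]
    - [[0,0,-0.0045],-0.2]
    - [[0,0,-0.0055],-0.2]
    - [[-0.001,0,-0.0055],-0.2]
    - [[-0.002,0,-0.0055],-0.2]
    - [[-0.003,0,-0.0055],-0.2]
    - [[-0.004,0,-0.0055],-0.2]
    - [[-0.004,0,-0.0055],-0.2]

```text
time_s: 13.12
tcp_pos: [0.4824, -0.0027, 0.1189]
eef_rot: [-89.8, -0.1, 84.2]
contact_force: [-8.8, 14.7, 4.8]
gripper_width: 0.0559
```

```bash
python3 shot.py j wrist; python3 nest.py wrist_j.pkl 2>&1 | grep -v -i -E "deprec|print"
python3 - <<'E'
import cv2
a=cv2.imread("pics/wrist_j.png")[0:220,150:350];cv2.imwrite("pics/wj.png",cv2.resize(a,None,fx=2.7,fy=2.7,interpolation=cv2.INTER_CUBIC))
E
```

```text
{'time_s': np.float64(13.125), 'tcp_pos': array([ 0.4824, -0.0027,  0.1189]), 'eef_rot': array([-8.98227e+01, -8.01000e-02,  8.42395e+01]), 'contact_force': array([-8.839 , 14.7202,  4.8096]), 'gripper_width': np.float64(0.0559)}
rear [0.51098865 0.00948061] 5.8325562 right [ 0.44307193 -0.09416221] -5.830338
nest corner [ 0.4998 -0.1   ]
toe [ 0.4736 -0.0972] -6.4587746 sides yaw -6.3518143 -6.396934 width 0.05512843
bracket rear toe corner [ 0.4992 -0.1001]
gap at that corner: to rear line 0.59098375 to right line -0.17522416
bracket yaw -6.3743744 board yaw -5.8325562
tcp shift tool axes [-0.0001  0.      0.0003] turn -0.54181814
board +x, in tool after turn ~ -z; -y ~ -x
```

View pics/wj.png

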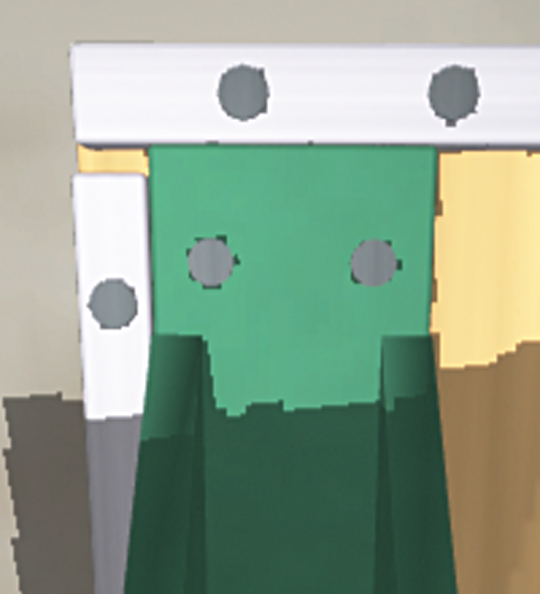

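Both stops look touched: the right force is about 15 N and the rear about 9 N. The bracket yaw reads about 0.4° off, so I'll open slightly and let the front finger alone push the side flush.

>>> apply_moves:
  rows:
    - [[0.0012,0,0.001],-0.3]
    - [[0.0012,0,0.001],-0.3]

```text
time_s: 13.42
tcp_pos: [0.4822, -0.0024, 0.1189]
eef_rot: [-89.9, 0.0, 84.6]
contact_force: [-2.6, 6.0, -0.8]
gripper_width: 0.056
```

>>> apply_moves:
  rows:
    - [[0,0,0],0]
    - [[0,0,0],0]
    - [[0,0,0],0]
  gripper: 0.76

```text
time_s: 13.8
tcp_pos: [0.4834, -0.0027, 0.1197]
eef_rot: [-90.0, 0.0, 84.6]
contact_force: [-0.0, 0.0, 1.2]
gripper_width: 0.0663
```

```bash
python3 shot.py k wrist; python3 nest.py wrist_k.pkl 2>&1 | grep -v -i -E "deprec|print"
```

```text
{'time_s': np.float64(13.8), 'tcp_pos': array([ 0.4834, -0.0027,  0.1197]), 'eef_rot': array([-9.00071e+01,  9.20000e-03,  8.46216e+01]), 'contact_force': array([-0.0181,  0.0401,  1.1954]), 'gripper_width': np.float64(0.0663)}
rear [0.51098865 0.00948061] 5.8325562 right [ 0.44307193 -0.09416221] -5.830338
nest corner [ 0.4998 -0.1   ]
toe [ 0.4727 -0.0969] -5.375263 sides yaw -5.6394043 -5.65189 width 0.055045653
bracket rear toe corner [ 0.4997 -0.0994]
gap at that corner: to rear line 0.12682843 to right line 0.5139867
bracket yaw -5.645647 board yaw -5.8325562
tcp shift tool axes [-0.0004  0.     -0.0004] turn 0.1869092
board +x, in tool after turn ~ -z; -y ~ -x
```

>>> apply_moves:
  rows:
    - [[0,0,-0.003],0.3]
    - [[0,0,-0.0045],0.3]
    - [[0,0,-0.0055],0.3]
    - [[0,0,-0.0065],0.3]
    - [[0,0,-0.0075],0.3]
    - [[0,0,-0.0075],0.3]

```text
time_s: 14.6
tcp_pos: [0.4879, -0.0036, 0.119]
eef_rot: [-89.7, 0.1, 84.2]
contact_force: [-11.5, 6.1, 7.8]
gripper_width: 0.0668
```

```bash
python3 shot.py l wrist; python3 nest.py wrist_l.pkl 2>&1 | grep -v -i -E "deprec|print"
```

```text
{'time_s': np.float64(14.6), 'tcp_pos': array([ 0.4879, -0.0036,  0.119 ]), 'eef_rot': array([-8.96729e+01,  6.99000e-02,  8.42461e+01]), 'contact_force': array([-11.4629,   6.1483,   7.8026]), 'gripper_width': np.float64(0.0668)}
rear [0.51098865 0.00948061] 5.8325562 right [ 0.44307193 -0.09416221] -5.830338
nest corner [ 0.4998 -0.1   ]
toe [ 0.4727 -0.0968] -5.7089458 sides yaw -5.5993934 -6.1461844 width 0.05493721
bracket rear toe corner [ 0.4997 -0.0995]
gap at that corner: to rear line 0.11658482 to right line 0.43598983
bracket yaw -5.872789 board yaw -5.8325562
tcp shift tool axes [-0.0005  0.     -0.    ] turn -0.04023266
board +x, in tool after turn ~ -z; -y ~ -x
```

The side is flush along the rear stop. The right-hand gap reads about 0.4 mm, so I'll back out, go round to the outer face of the upright leg and push right with closed fingers.

>>> apply_moves:
  rows:
    - [[0,0,0.003],0]
    - [[0,0,0.0065],0]
    - [[0,0,0.0065],0]
    - [[0,-0.03,0.0065],0]
    - [[0,-0.06,0.0065],0]
    - [[0.025,-0.065,0.0065],0]
    - [[0.054,-0.065,0.0065],0]
    - [[0.054,-0.065,0.0065],0]

```text
time_s: 15.65
tcp_pos: [0.4903, 0.0525, 0.185]
eef_rot: [-90.1, -0.0, 84.4]
contact_force: [0.1, -0.7, 0.3]
gripper_width: 0.0668
```

>>> apply_moves:
  rows:
    - [[0,0,0],0]
    - [[0,0,0],0]
    - [[0,0,0],0]
    - [[0,0,0],0]
  gripper: 0.0
  grip_force: 20

```text
time_s: 16.15
tcp_pos: [0.4896, 0.0508, 0.1846]
eef_rot: [-90.0, 0.0, 84.3]
contact_force: [0.1, 0.3, 0.2]
gripper_width: 0.032
```

```bash
python3 shot.py m scene wrist; python3 nest.py wrist_m.pkl 2>&1 | grep -v -i -E "deprec|print"
```

```text
{'time_s': np.float64(16.2), 'tcp_pos': array([0.4896, 0.0509, 0.1846]), 'eef_rot': array([-8.99966e+01,  3.30000e-03,  8.43015e+01]), 'contact_force': array([-0.7222, -0.4046, -0.134 ]), 'gripper_width': np.float64(0.028)}
rear [0.51098865 0.00948061] 5.8325562 right [ 0.44307193 -0.09416221] -5.830338
nest corner [ 0.4998 -0.1   ]
toe [ 0.4786 -0.0862] -5.5617895 sides yaw 17.095299 -28.967295 width 0.045415733
bracket rear toe corner [ 0.5058 -0.0889]
gap at that corner: to rear line -4.8263683 to right line 11.643216
bracket yaw -5.935998 board yaw -5.8325562
tcp shift tool axes [-0.0117  0.      0.0051] turn -0.103441715
board +x, in tool after turn ~ -z; -y ~ -x
```

View pics/scene_m.png

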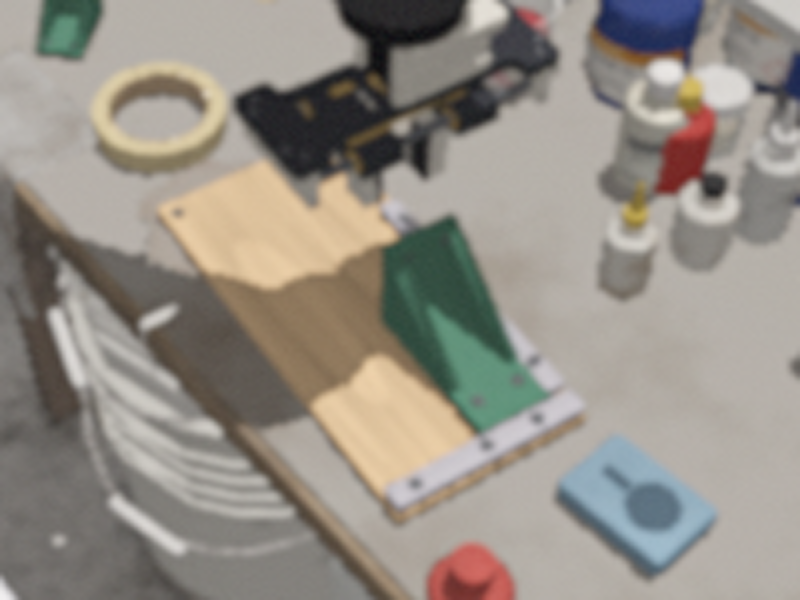

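View pics/wrist_m.png

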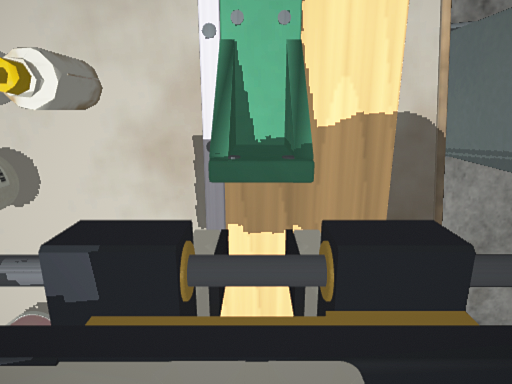

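The upright leg's top is at rows 160-180, columns 210-314, with the gripper clear on its left. I'll measure the outer face relative to the tool.

Run:
```python
from h import *
c=pickle.load(open("wrist_m.pkl","rb"));W=wcloud(c);s=c["state"];R=Ro.from_euler("xyz",s["eef_rot"],degrees=True).as_matrix()
T=(W-s["tcp_pos"])@R
for v in (155,163,170,176,179,181,183,186): print(v,T[v,262].round(4),W[v,262].round(4))
r=T[170,200:325];k=(W[170,200:325,2]>.09);print("z range",r[k][:,2].min(),r[k][:,2].max())
```

```text
155 [-0.0413  0.1021  0.0033] [0.4823 0.0101 0.0826]
163 [-0.0397  0.0835  0.0029] [0.4827 0.0117 0.1011]
170 [-0.0362  0.0823  0.0029] [0.4831 0.0152 0.1023]
176 [-0.0327  0.0837  0.003 ] [0.4834 0.0187 0.1009]
179 [-0.0312  0.0828  0.003 ] [0.4836 0.0201 0.1018]
181 [-0.03    0.0835  0.003 ] [0.4837 0.0213 0.1012]
183 [-0.0087  0.1733  0.0046] [0.4841 0.0427 0.0114]
186 [-0.0065  0.1722  0.0046] [0.4844 0.0449 0.0125]
z range -0.025005758405128843 0.02968416445182439
```

>>> apply_moves:
  rows:
    - [[0,0.03,0.003],0]
    - [[0,0.06,0.003],0]
    - [[0,0.0715,0.003],0]
    - [[0,0.0715,0.003],0]
    - [[-0.01,0.0715,0.003],0]
    - [[-0.016,0.0715,0.003],0]
    - [[-0.018,0.0715,0.003],0]
    - [[-0.0195,0.0715,0.003],0]
    - [[-0.0195,0.0715,0.003],0]

```text
time_s: 17.38
tcp_pos: [0.4852, 0.033, 0.1139]
eef_rot: [-90.1, -0.1, 84.3]
contact_force: [-2.7, 8.3, 4.8]
gripper_width: 0.0005
```

>>> apply_moves:
  rows:
    - [[-0.0005,0,0],0]
    - [[-0.001,0,0],0]
    - [[-0.0015,0,0],0]
    - [[-0.0015,0,0],0]

```text
time_s: 17.88
tcp_pos: [0.4854, 0.0328, 0.114]
eef_rot: [-90.1, -0.2, 84.3]
contact_force: [-6.3, 16.4, 5.8]
gripper_width: 0.0005
```

The push reached 16 N with no further motion, so the toe is seated against the stop. I'll back off and inspect.

>>> apply_moves:
  rows:
    - [[0.005,0,0],0]
    - [[0.02,0,0],0]
    - [[0.03,-0.04,0],0]
    - [[-0.01,-0.1,0],0]
    - [[-0.06,-0.12,0],0]
    - [[-0.06,-0.12,0],0]
    - [[-0.06,-0.12,0],0]

```text
time_s: 18.75
tcp_pos: [0.4786, -0.0291, 0.233]
eef_rot: [-90.0, -0.0, 84.3]
contact_force: [-0.2, 0.4, -0.6]
gripper_width: 0.0005
```

```bash
python3 shot.py n scene wrist top; python3 prof.py scene n -5.8; python3 nest.py wrist_n.pkl 2>&1 | grep -v -i -E "deprec|print"
python3 - <<'E'
from h import *
import nest
c=pickle.load(open("wrist_n.pkl","rb"));cv2.imwrite("pics/wn.png",c["pixels"])
W=wcloud(c);z=W[...,2]
E
```

```text
{'time_s': np.float64(18.85), 'tcp_pos': array([ 0.4784, -0.0285,  0.2323]), 'eef_rot': array([-8.99182e+01,  3.25000e-02,  8.43532e+01]), 'contact_force': array([-0.4591, -0.0521, -0.0994]), 'gripper_width': np.float64(0.0007)}
scene n edge s,h mm, theta [69.9  0.6 90.2] cost 1.25 1203
rear [0.51098865 0.00948061] 5.8325562 right [ 0.44307193 -0.09416221] -5.830338
nest corner [ 0.4998 -0.1   ]
toe [ 0.4741 -0.0966] -5.6714077 sides yaw 9.652434 -24.224573 width 0.044530783
bracket rear toe corner [ 0.5042 -0.0996]
gap at that corner: to rear line -4.2983665 to right line 0.8395654
bracket yaw -7.2860694 board yaw -5.8325562
tcp shift tool axes [-0.0017  0.      0.006 ] turn -1.4535131
board +x, in tool after turn ~ -z; -y ~ -x
```

View pics/wn.png

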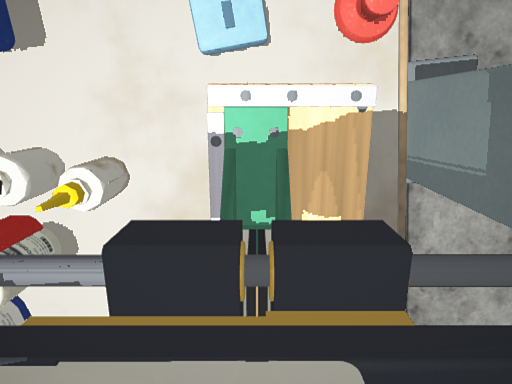

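View pics/scene_n.png

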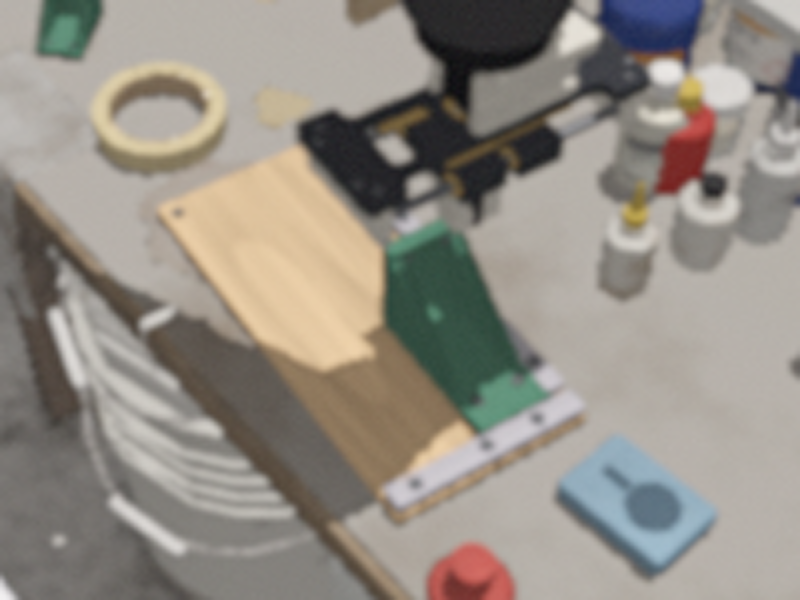

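The bracket is flat in the corner and the bystanders have not been disturbed. I'll take a closer look at both contact lines.

>>> apply_moves:
  rows:
    - [[0.0,0.035,0],0]
    - [[0.0,0.035,0],0]
    - [[0.0,0.035,0],0]

```text
time_s: 19.27
tcp_pos: [0.4791, -0.0287, 0.1986]
eef_rot: [-90.0, 0.0, 84.4]
contact_force: [0.7, 0.1, 0.7]
gripper_width: 0.0006
```

```bash
python3 shot.py o wrist
python3 - <<'E'
from h import *
c=pickle.load(open("wrist_o.pkl","rb"));px=c["pixels"];W=wcloud(c);z=W[...,2]
cv2.imwrite("pics/wo.png",cv2.resize(px[40:230,180:380],None,fx=3,fy=3,interpolation=cv2.INTER_CUBIC))
s=c["state"];a=np.radians(-5.83);bx=np.array([np.cos(a),np.sin(a)]);by=np.array([-np.sin(a),np.cos(a)]);N=np.array([.4998,-.1])
B=np.stack([(W[...,:2]-N)@bx,(W[...,:2]-N)@by,z],-1)*1000
g=px.astype(int);green=(g[...,1]>g[...,2]+12)&(g[...,1]>g[...,0]+3)
for v in range(100,215,8):
    i=np.flatnonzero(green[v]&(z[v]>.015)&(z[v]<.12))
    if len(i): u=i[0];print(v,u,"rear side green bx,by,z",B[v,u].round(1),"prev px",B[v,u-1].round(1),B[v,u-2].round(1), B[v,u-3].round(1),"right",i[-1],B[v,i[-1]].round(1))
for u in range(225,300,10):
    i=np.flatnonzero(green[:,u]&(z[:,u]>.015)&(z[:,u]<.12)); v=i[0];print(u,v,"toe",B[v,u].round(1),[B[v-k,u].round(1).tolist() for k in(1,2,3)])
E
```

```text
{'time_s': np.float64(19.275), 'tcp_pos': array([ 0.4791, -0.0287,  0.1986]), 'eef_rot': array([-8.99780e+01,  4.03000e-02,  8.43885e+01]), 'contact_force': array([0.7374, 0.1427, 0.6992]), 'gripper_width': np.float64(0.0006)}
108 221 rear side green bx,by,z [-0.7  1.6 24.2] prev px [ 1.2  1.7 12.4] [ 2.   1.7 12.7] [ 2.8  1.7 12.5] right 292 [-55.    1.4  24.4]
116 221 rear side green bx,by,z [-0.5  7.6 23.3] prev px [ 0.6  7.7 20.3] [ 1.4  7.7 20.2] [ 2.   7.6 21.8] right 292 [-55.2   7.3  24.2]
124 221 rear side green bx,by,z [-0.4 13.6 24. ] prev px [ 0.6 13.7 21.5] [ 1.3 13.7 22.3] [ 2.1 13.7 21.9] right 292 [-55.2  13.3  25.4]
132 221 rear side green bx,by,z [-0.2 19.8 22.9] prev px [ 0.6 19.8 23. ] [ 1.4 19.8 22.3] [ 2.3 19.9 21.2] right 292 [-55.7  19.5  23.4]
140 221 rear side green bx,by,z [-0.1 25.9 23.2] prev px [ 0.8 26.  22.5] [ 1.7 26.1 21.5] [ 2.5 26.1 21.5] right 291 [-55.   25.6  24.1]
148 221 rear side green bx,by,z [ 0.4 32.6 19.7] prev px [ 0.9 32.3 22.7] [ 1.7 32.3 22.8] [ 2.5 32.3 22.2] right 291 [-55.3  32.   23.1]
156 221 rear side green bx,by,z [-0.2 38.  27
[... 1117 characters left out ...]
.6, 21.7], [-3.7, -1.4, 22.3]]
235 106 toe [-11.4   0.1  23.4] [[-11.3, -0.7, 21.9], [-11.4, -1.4, 23.7], [-11.4, -2.1, 22.5]]
245 107 toe [-19.1   0.8  23.7] [[-19.0, 0.0, 23.2], [-19.0, -0.7, 20.9], [-19.1, -1.4, 23.3]]
255 107 toe [-26.7   0.8  23.4] [[-26.7, 0.0, 21.9], [-26.7, -0.7, 21.6], [-26.7, -1.5, 21.7]]
265 107 toe [-34.4   0.7  24.2] [[-34.4, -0.0, 22.4], [-34.4, -0.8, 22.7], [-34.4, -1.5, 21.2]]
275 107 toe [-42.    0.7  23.6] [[-42.0, -0.0, 23.1], [-42.1, -0.8, 21.8], [-42.1, -1.5, 21.5]]
285 107 toe [-49.5   0.7  25.3] [[-49.7, -0.1, 23.0], [-49.9, -0.8, 21.0], [-49.8, -1.6, 21.9]]
295 205 toe [-55.7  68.5  58.6] [[-55.6, 67.7, 58.8], [-55.7, 67.1, 58.3], [-55.8, 66.8, 56.9]]
```

View pics/wo.png

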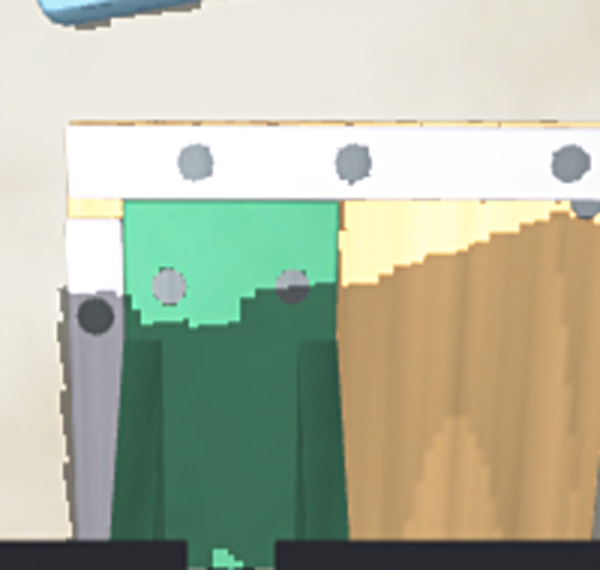

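Seated: there is no wood strip at the toe and the rear edge is within a pixel of the stop. I'll retreat and hand in.

>>> apply_moves:
  rows:
    - [[0,-0.04,0],0]
    - [[0,-0.09,0],0]
    - [[0,-0.12,0],0]
    - [[0,-0.12,0],0]
    - [[0,-0.12,0],0]
    - [[0,-0.12,0],0]

```text
time_s: 20.08
tcp_pos: [0.4783, -0.0292, 0.3175]
eef_rot: [-89.9, 0.0, 84.3]
contact_force: [-0.5, 0.4, 0.6]
gripper_width: 0.0005
```

```bash
python3 shot.py p top scene; python3 prof.py scene p -5.8
python3 - <<'E'
from plant import close_job
print(close_job())
E
```

```text
{'time_s': np.float64(20.125), 'tcp_pos': array([ 0.4783, -0.0292,  0.3174]), 'eef_rot': array([-8.99207e+01,  3.25000e-02,  8.43238e+01]), 'contact_force': array([-0.2338, -0.3999, -0.956 ]), 'gripper_width': np.float64(0.0003)}
scene p edge s,h mm, theta [70.1  0.8 90.4] cost 1.28 1202
the job is handed in; nothing more can be done
None
```

View pics/scene_p.png

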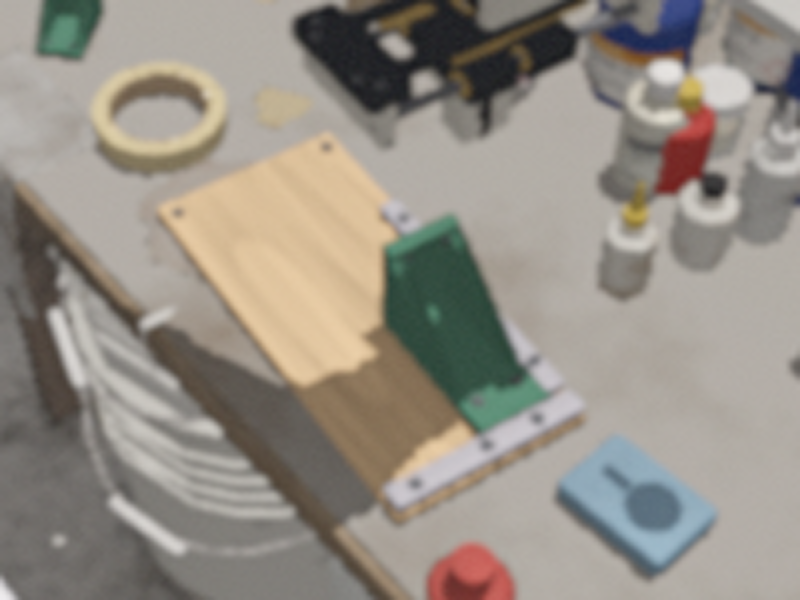

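The bracket is lying flat on its long leg, seated in the corner against both stops, and I handed the job in at 20.1 s of the 42 s.

**How it was done:** I gripped it lightly across the cheeks and tipped it about its corner edge. It was let down slowly, moved gripped into the corner, released, and then pushed home with the fingers. The edge slid a few millimetres on the board while tipping.

**Last checks:**
- **Flatness:** the tilt reads about 90°, with readings between 89.9° and 90.4°. During the tip, the three stops I measured showed the edge within about 1 mm of the board, the same as the measuring error.
- **Right-hand stop:** no board shows between the toe and the stop, and the final push reached 16 N with the bracket no longer moving.
- **Rear stop:** the side is within about 0.7 mm of the stop line, which is about a pixel.
- **Hands off:** the gripper is clear above the bracket, and the tape roll, casting and mould look unmoved.

**Disagreements:** two late runs of my gap-measuring script gave meaningless sideways values, because the upright leg came into its view. I set them aside and used the closer wrist image instead. An earlier reading also showed a gap of about 0.4 mm at the right-hand stop, which is why I made the last push.

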